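# Set a roller mixer's click-stop speed dial and switch it on past its lock

### The arm

A 7-joint arm with a two-finger parallel gripper is mounted at the origin on a cart in front of the work surface, level with it; the furniture and walls round the work are solid. World frame = base frame: x ahead of the robot, y to its left, z up, the work surface at z = 0. Lengths are in m, angles in degrees, forces in N, time in s.
With the tool pointing down it reaches from about 0.4 to 0.875 m from the base axis. Payload 6.5 kg.
Tool frame: the origin (TCP) lies between the finger pads; the fingertips stand 14 mm ahead of it and the grasp point (between the pads) lies 5 mm behind it; z points along the fingers, y is the direction in which the jaws open and shut (so a half turn about z gives the same grasp; the last joint's range is limited). The gripper opens to 85 mm and grips with 20 to 120 N. Pads are 22 mm wide; open, the fingers measure 114 mm over their backs; the gripper's body (76 mm by 85 mm) begins 54 mm behind the grasp point. The pads swing forward as they close: fully open they stand 13 mm farther back than shut.
Start: joints at [-79.137, 30.733, -0.252, 88.115, 0.149, 61.152, -4.079], TCP at [0.164, 0.629, 0.209] pointing down, gripper open.
Joint ranges: [-154.64, 154.64], [-21.42, 123.67], [-72.66, 72.17], [13.99, 137.28], [-74.86, 254.86], [10.95, 109.41], [-158.01, 158.01]. Speed limits (degrees/s): [136.94, 136.94, 180, 180, 180, 180, 180].

### API

Orientations are given as a 3x3 rotation matrix whose columns are the frame's x, y, z axes.
In Python, from rig import arm, state, cams, job gives the robot as it stands. Calls block until the motion is done:
- arm.reach(position, orientation): joint-space move of the TCP to a pose.
- arm.line_to(position, orientation=None, rate=0.15, guard=None): straight line of the TCP; orientation=None keeps the orientation; rate is the mean speed in m/s. With guard (N) it stops when the force on the tool has changed by that much, and returns True; else False.
- arm.move_j(angles): joint-space move.
- arm.ungrasp() and arm.close(force=None): open the fingers fully, or close them until they stop; force is the grip in N (None keeps the last).
- arm.hold(seconds).
- arm.ik(position, orientation): joint angles nearest the present ones, or None.
- state(): the state.
- cams.get_image(name): name is "scene" or "top" or "wrist"; returns (picture, depth): 420x560x3 uint8, blue, green, red; 420x560 float32, m along the optical axis (not along the pixel's ray), 0 where there is no reading.
- cams.camera_model(name): a dict with "vertical_fov" (degrees; the focal length in pixels is half the picture's height over the tangent of half this angle, whatever the lens; pixels are square), "cx", "cy" (the principal point, pixels), "R" (3x3) and "t" (3): a world point X has camera coordinates R X + t. Camera axes: x right, y down, z forward; pixel columns grow to the right and rows downward; lengths in m; the calibration is good to about 2 mm. A picture is of the moment at which its call begins: read the wrist's pose just before it. camera_model takes no time and is no camera call; for the wrist camera it gives the pose at the moment of the call.
A pose or a line that the arm cannot do raises arm.IKError and nothing moves.
- job.sign_off(): hands the job in, once; it reports no verdict.
The state is a dict: "t": time; "joint_pos": joint angles; "dq": joint speeds; "joint_efforts": joint torques, N m; "position": TCP position; "ee_rot": TCP orientation; "ft_force": force on the tool from outside, world axes, zero at the start; "wrist_torque": the same for the moment, N m; "finger_gap": finger opening in m.
Only numpy, scipy, OpenCV 4.12 (cv2) and the standard library are available. Lean on these libraries where they do the work, as an engineer would, in place of code of your own. Each camera call takes 0.05 s, during which the arm holds its last target.

### The job

Start the small white roller mixer at speed step 6: first turn its black click-stop dial clockwise, click by click, to step 6 (the short mark just past the long mark in the middle of the scale), and let go of it. Then pull the red sleeve of the locking toggle outward so that it clears its lock, flip it over to the side away from the front of the mixer (green dot), and let it drop back locked. Leave the two tubes lying on the rollers.

Things in the scene. Friction and masses are not known exactly. Their poses are not given: they have to be found in the camera images.
- mixer: White bench roller mixer, 180 mm deep (its x), 190 mm wide (its y), fixed. Origin: centre of its underside, on the worktop; x points from its front to its back, z up. Its level grey control panel (front half) is 75 mm above the worktop, dial at x -45, y -50 mm, toggle pivot at x -45, y +50 mm in its frame. Behind it lie three rollers along y, tops 73 mm above the worktop
- dial (a joint): Black round knob on a vertical axis, detented every 0.5236 rad (30 degrees). 0 at step 0, grows clockwise seen from above to step 10 (5.236 rad, stop). A white pointer shows the step on eleven white marks; 0, 5, 10 have long ones; at step 5 it points to the mixer's back (+x). Found at step 1, 2 or 3; target step 6 is 3.142 rad. A click takes under 0.1 N m; let go, it snaps to the nearest step
- dial_grip (a point): Point on the dial's axis at the height to grip it, 103 mm above the worktop. The 34 mm knob reaches from 80 to 113 mm above the worktop; below it a skirt of 46 mm diameter, 76 to 80 mm above the worktop
- bat (a joint): Swing of the locking toggle about an axis along the mixer's y through its pivot, 81 mm above the worktop. 0: off, leaning 0.45 rad (26 degrees) to the mixer's front (-x); 0.90 rad: on, leaning 0.45 rad to its back (+x, green dot). Friction keeps it where it is left. While the sleeve is seated, two steel ears stop it about 0.1 rad from either end; do not force it
- sleeve (a joint): Outward travel of the red sleeve along the toggle's own axis, m. 0: seated (locked), held by a spring (3 N seated, 6.5 N fully out); 0.009: fully out. The lock clears from 0.005
- sleeve_grip (a point): Point on the axis of the red sleeve at the height to grip it, 49 mm from the toggle's pivot when seated; moves with the sleeve. The sleeve is a cylinder of 14 mm diameter along the toggle's axis, from 30 to 60 mm from the pivot when seated; a steel cross-pin along y, 25 mm long, crosses it 18.5 mm from the pivot
- tube_0_mid (a point): Middle of a red-capped tube, 17 mm diameter, 100 mm long, lying along the mixer's y on the front groove between the rollers
- tube_1_mid (a point): Middle of a yellow-capped tube, 17 mm diameter, 100 mm long, lying along the mixer's y on the rear groove between the rollers

How it is judged (in metres and radians):
On the way, in this order (a step that is already met when the one before it is completed fails the run):
1. the dial rests on step 6, let go, while the toggle is still off (value of joint dial between 2.99 and 3.29 rad and contact force between the fingers and dial below 0.1 N and value of joint bat below 0.2 rad), for 0.2 s.
2. the sleeve is pulled outward with the toggle still on its off side (value of joint sleeve above 0.004 m and value of joint bat below 0.4 rad).
At the end, for the whole second after the job is handed in: The dial rests on step 6 (3.142 rad, within 0.15 rad); the toggle is on (bat above 0.74 rad) with its sleeve dropped back (within 1.5 mm of seated); both tubes still lie on the rollers within 30 mm of where they were (value of joint dial between 2.99 and 3.29 rad and value of joint bat above 0.74 rad and value of joint sleeve below 0.0015 m and distance of each of tube_0_mid, tube_1_mid from where it was at the start of the episode below 0.03 m); the robot touches nothing.
It fails at once if the toggle is forced past its lock without the sleeve being pulled out (value of joint bat between 0.3 and 0.6 rad and value of joint sleeve below 0.002 m).
It fails at once if a tube is knocked off the rollers (height (world z) of any of tube_0_mid, tube_1_mid below 0.06 m).
It also fails if it takes over 58 s, if anything falls off the work surface, if the arm or the gripper's body presses on something with over 40 N, if the wrist force passes 120 N, or if a joint passes its speed limit or range.

## Working session

There is one attempt and no reset: what is moved stays moved. The work goes in short steps, each a Python script; the robot and the scene stay as the last script left them, time stands still between calls to the robot, and variables do not carry over. Pictures are saved under pics/ and viewed, and the job is handed in when it is done.

```bash
ls; mkdir -p pics; python3 - <<'E'
from rig import arm,state,cams,job
import cv2,numpy as np
s=state();print(s['t'],s['position'],s['finger_gap'])
for n in ['scene','top','wrist']:
    m=cams.camera_model(n);print(n,m)
    p,d=cams.get_image(n);cv2.imwrite(f'pics/a_{n}.png',p);np.save(f'pics/a_{n}.npy',d)
E
```

```text
pics
0.0 [0.16431935 0.62820205 0.20849815] 0.08566815604145786
scene {'vertical_fov': 45.06352236469593, 'cx': 274.80043118685717, 'cy': 211.41124266903518, 'R': array([[ 0.66880462, -0.74333112, -0.01261801],
       [-0.49751253, -0.434891  , -0.75056719],
       [ 0.55243249,  0.50826043, -0.66067366]]), 't': array([-0.16637732,  0.42317172,  0.55765519])}
top {'vertical_fov': 48.84862984731113, 'cx': 270.7030703995062, 'cy': 210.77592283161903, 'R': array([[-0.00787253, -0.99918413, -0.03961181],
       [-0.99544278,  0.0115955 , -0.09465318],
       [ 0.09503527,  0.03868613, -0.99472191]]), 't': array([0.24024808, 0.49438672, 0.90006967])}
wrist {'vertical_fov': 60.35198352259597, 'cx': 276.1211370564239, 'cy': 215.489594284054, 'R': array([[ 0.25357794,  0.96731049, -0.00293936],
       [ 0.92151172, -0.2406457 ,  0.30480452],
       [ 0.29413327, -0.08000035, -0.9524104 ]]), 't': array([-0.64798607, -0.0401186 ,  0.38126885])}
```

View pics/a_top.png

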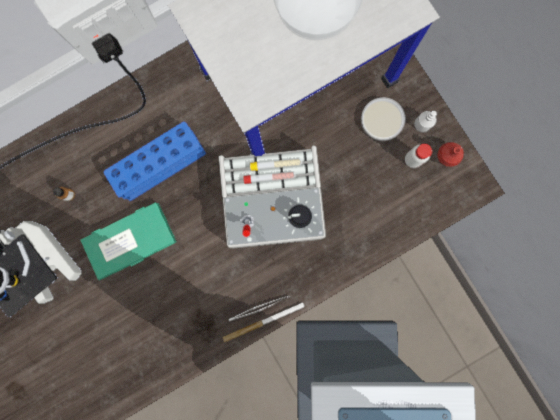

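View pics/a_scene.png

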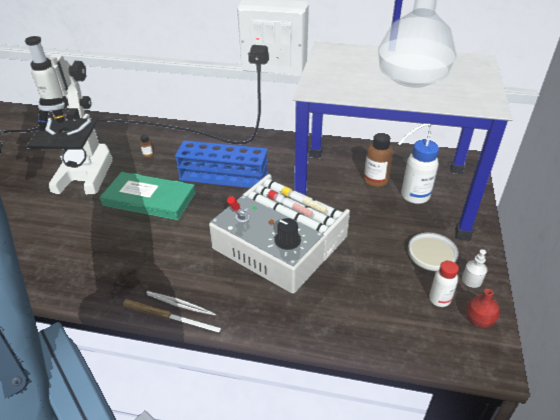

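View pics/a_wrist.png

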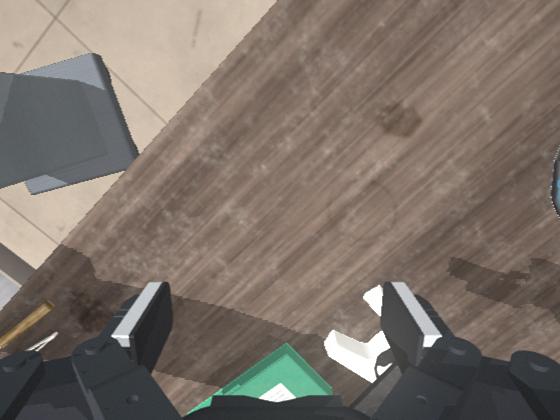

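```bash
python3 - <<'E'
import cv2
p=cv2.imread('pics/a_top.png');c=p[140:255,205:340];cv2.imwrite('pics/a_topc.png',cv2.resize(c,None,fx=5.2,fy=5.2,interpolation=cv2.INTER_CUBIC))
p=cv2.imread('pics/a_scene.png');c=p[170:295,205:355];cv2.imwrite('pics/a_scc.png',cv2.resize(c,None,fx=4.7,fy=4.7,interpolation=cv2.INTER_CUBIC))
E
```

```text
(no output)
```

View pics/a_topc.png

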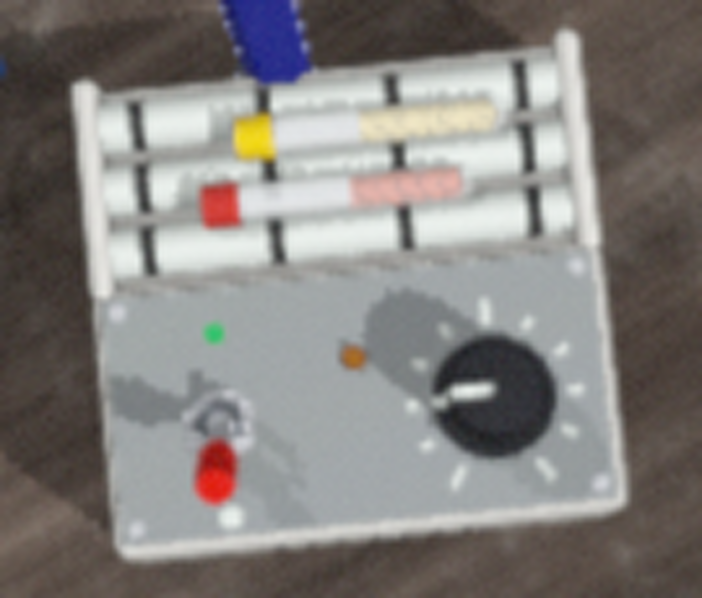

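View pics/a_scc.png

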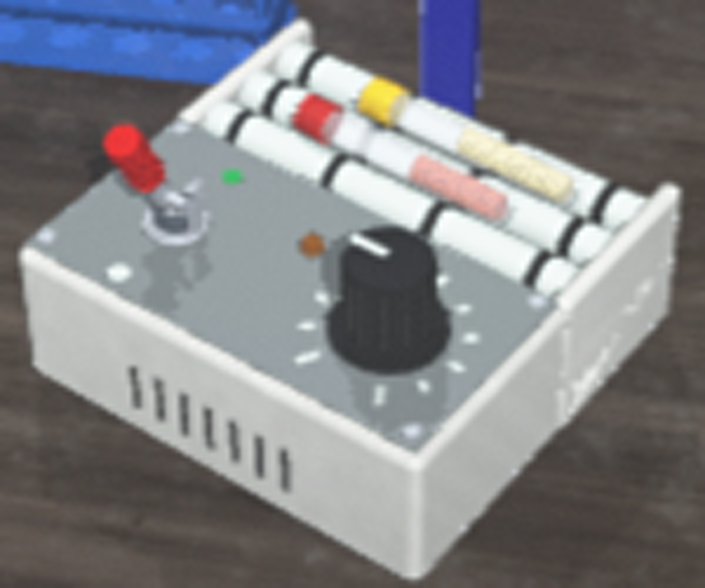

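```bash
cat > h.py <<'E'
import numpy as np,cv2
def K(m): 
    f=210/np.tan(np.radians(m['vertical_fov']/2)); return f
def ray(m,u,v,z):
    f=K(m);d=np.array([(u-m['cx'])/f,(v-m['cy'])/f,1]);R=m['R'];o=-R.T@m['t'];w=R.T@d
    return o+w*(z-o[2])/w[2]
def pt(m,u,v,Z):
    f=K(m);c=np.array([(u-m['cx'])/f*Z,(v-m['cy'])/f*Z,Z]);return m['R'].T@(c-m['t'])
def proj(m,X):
    c=m['R']@np.asarray(X)+m['t'];f=K(m);return c[:2]/c[2]*f+[m['cx'],m['cy']]
E
python3 - <<'E'
from rig import cams
from h import *
m=cams.camera_model('top');s=5.2
T=lambda u,v,z:ray(m,205+(u+.5)/s-.5,140+(v+.5)/s-.5,z)
for n,u,v,z in [('FL',117,555,.075),('FR',626,503,.075),('BL',98,292,.075),('BR',598,250,.075),('togbase',219,421,.078),('green',214,333,.075),('white',231,517,.075),('dialtop',493,392,.113),('m5',485,311,.075),('m0',458,478,.075),('m10',545,468,.075),('sleevetop',215,488,.135)]:
    print(n,T(u,v,z).round(4))
d=np.load('pics/a_top.npy')
for n,u,v in [('stand corner',248,123),('edge2',430,20),('left',205,80),('mid',300,60),('leg',262,150),('legR',390,75)]:
    print(n,d[v,u],pt(m,u,v,d[v,u]).round(3))
ms=cams.camera_model('scene');ss=4.7;S=lambda u,v,z:ray(ms,205+(u+.5)/ss-.5,170+(v+.5)/ss-.5,z)
for n,u,v,z in [('FL',22,255,.075),('FR',415,462,.075),('green',232,177,.075),('white',119,271,.075),('dialtop',389,245,.113)]: print(n,S(u,v,z).round(4))
# tables points
P=[]
for v in range(0,420,4):
  for u in range(0,560,4):
    if d[v,u]>0:
      p=pt(m,u,v,d[v,u]); 
      if p[2]>.15 and p[0]>0.3: P.append(p)
P=np.array(P);print(len(P),P.min(0),P.max(0)); 
import collections
print(np.histogram(P[:,2],bins=12))
E
```

```text
FL [0.4254 0.317  0.075 ]
FR [0.4426 0.1315 0.075 ]
BL [0.5223 0.3241 0.075 ]
BR [0.5354 0.1399 0.075 ]
togbase [0.4738 0.2792 0.078 ]
green [0.5065 0.2812 0.075 ]
white [0.4389 0.2752 0.075 ]
dialtop [0.4803 0.18   0.113 ]
m5 [0.5134 0.1816 0.075 ]
m0 [0.4523 0.1923 0.075 ]
m10 [0.4556 0.1606 0.075 ]
sleevetop [0.4467 0.2755 0.135 ]
stand corner 0.70311856 [0.608 0.26  0.266]
edge2 0.71014166 [ 0.766 -0.021  0.263]
left 0.9909951 [ 0.783  0.375 -0.002]
mid 0.71089363 [0.706 0.179 0.265]
leg 0.8885759 [0.609 0.249 0.079]
legR 0.92535806 [ 0.765 -0.006  0.047]
FL [0.4215 0.3106 0.075 ]
FR [0.4395 0.131  0.075 ]
green [0.5063 0.282  0.075 ]
white [0.4395 0.2766 0.075 ]
dialtop [0.4856 0.1829 0.113 ]
2431 [ 0.33406687 -0.25956892  0.150033  ] [0.8694094  0.7208687  0.36232273]
(array([ 196,  123,  122,  121,  134,  131, 1177,  100,   75,  135,   65,
         52]), array([0.150033  , 0.16772381, 0.18541462, 0.20310543, 0.22079624,
       0.23848705, 0.25617786, 0.27386868, 0.29155949, 0.3092503 ,
       0.32694111, 0.34463192, 0.36232273]))
```

```bash
cat >> h.py <<'E'
YAW=np.radians(5.2)
def down(phi): # jaw axis y at angle phi (deg), tool z down
    p=np.radians(phi);y=np.array([np.cos(p),np.sin(p),0]);z=np.array([0,0,-1.]);return np.c_[np.cross(y,z),y,z]
def tilt(a,flip=1): # tool z opposite toggle axis leaning a rad toward +x of mixer; jaw along mixer y
    X=np.array([np.cos(YAW),np.sin(YAW),0]);Y=np.array([-np.sin(YAW),np.cos(YAW),0]);ax=np.sin(a)*X+np.cos(a)*np.array([0,0,1])
    z=-ax;y=flip*Y;return np.c_[np.cross(y,z),y,z]
E
python3 - <<'E'
from rig import arm,state,cams
from h import *
s=state();print(s['ee_rot'].round(2) if hasattr(s['ee_rot'],'round') else s['ee_rot'])
m=cams.camera_model('wrist');print('cam in tool',(np.array(s['ee_rot']).T@(-m['R'].T@m['t']-s['position'])).round(3))
C=[.4812,.1797,.098]
for phi in range(-180,181,30):
    q=arm.ik(C,down(phi));print(phi,None if q is None else np.round(q,1))
P=np.array([.4735,.279,.081]);X=np.array([np.cos(YAW),np.sin(YAW),0])
for fl in (1,-1):
  for a,b,r in [(-.45,-.45,.044),(-.45,-.45,.052),(-.3,-.3,.052),(0,-.2,.052),(.2,-.1,.052),(.45,0,.052),(.45,.1,.044),(.45,.3,.044),(.45,.45,.044)]:
    p=P+r*(np.sin(a)*X+np.cos(a)*np.array([0,0,1]))
    q=arm.ik(p,tilt(b,fl));print(fl,a,b,None if q is None else np.round(q,1))
E
```

```text
[[-0.97  0.25 -0.  ]
 [ 0.25  0.97 -0.  ]
 [-0.   -0.   -1.  ]]
cam in tool [ 0.078 -0.001 -0.165]
-180 [-15.   27.4 -13.2 113.    9.3  40.6 146.2]
-150 [ -69.8   43.9   62.4  115.9  -50.4   52.9 -129.6]
-120 [-69.8  43.9  62.4 115.9 -50.4  52.9 -99.6]
-90 [-54.   31.4  37.  115.2 -27.7  42.3 -90. ]
-60 [-50.2  30.   31.7 115.  -23.5  41.3 -63.9]
-30 [-48.1  29.4  29.  114.9 -21.3  40.9 -35.9]
0 [-44.2  28.4  23.8 114.7 -17.3  40.2  -9.6]
30 [-40.2  27.7  18.6 114.5 -13.4  39.8  16.7]
60 [-36.1  27.2  13.3 114.2  -9.5  39.6  43.2]
90 [-31.7  26.9   7.8 114.   -5.5  39.5  69.5]
120 [-2.560e+01  2.680e+01  1.000e-01  1.136e+02 -1.000e-01  3.960e+01
  9.460e+01]
150 [-20.4  26.9  -6.4 113.3   4.5  40.  120.5]
180 [-15.   27.4 -13.2 113.    9.3  40.6 146.2]
1 -0.45 -0.45 [-65.2  20.1  20.4 130.7  43.3  14.7   7.5]
1 -0.45 -0.45 [-64.9  18.8  19.6 130.8  42.7  16.    8.1]
1 -0.3 -0.3 [-50.8  19.4   9.1 123.2  17.6  24.8  37.5]
1 0 -0.2 [-44.5  21.9   6.3 116.8   7.5  32.1  50.2]
1 0.2 -0.1 [-40.3  24.9   4.6 110.9   1.6  39.4  57.9]
1 0.45 0 [-36.4  28.8   3.1 104.5  -2.   46.7  62.9]
1 0.45 0.1 [-34.   32.    1.9 100.3  -4.5  52.9  65.8]
1 0.45 0.3 [-30.2  38.7   0.5  90.1  -8.   67.1  69.7]
1 0.45 0.45 [-28.   44.3  -0.1  82.4  -9.9  77.4  71.3]
-1 -0.45 -0.45 [-96.4  34.1  62.3 132.  -58.6  16.2 -74.4]
-1 -0.45 -0.45 [ -83.7   23.    42.7  131.7    6.2   11.1 -136.7]
-1 -0.3 -0.3 [ -76.3   23.7   40.7  124.5  -14.1   23.2 -112.6]
-1 0 -0.2 [ -70.3   26.1   39.   118.2  -19.5   32.3 -104.8]
-1 0.2 -0.1 [ -65.5   29.2   37.7  112.3  -22.9   40.8 -100. ]
-1 0.45 0 [-61.   33.3  36.7 106.  -25.7  49.2 -96.4]
-1 0.45 0.1 [-58.1  36.7  36.2 101.8 -27.7  56.2 -94.2]
-1 0.45 0.3 [-53.4  43.9  36.6  91.7 -30.9  71.8 -91.1]
-1 0.45 0.45 [-50.2  49.9  37.2  84.  -33.1  83.2 -89.6]
```

```bash
python3 - <<'E'
from rig import arm,state,cams
from h import *
arm.reach([.43,.225,.24],down(92))
s=state();print(s['t'],s['position'],s['ft_force'],np.round(s['joint_pos'],1))
m=cams.camera_model('wrist');p,d=cams.get_image('wrist');cv2.imwrite('pics/b.png',p);np.save('pics/b.npy',d)
import pickle;pickle.dump(m,open('b.pkl','wb'))
cv2.imwrite('pics/b2.png',cv2.resize(p,(800,600),interpolation=cv2.INTER_CUBIC))
E
```

```text
1.9167 [0.42976229 0.22610889 0.23998045] [ 0.42089046 -0.15622729  0.37706368] [-41.6  12.4   9.9 111.   -2.6  56.8  61.6]
```

View pics/b2.png

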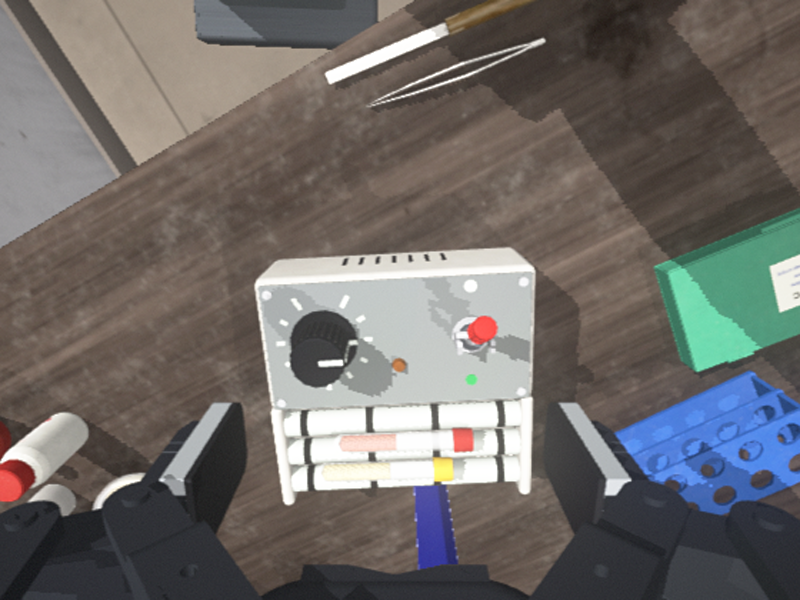

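```bash
python3 - <<'E'
import cv2
p=cv2.imread('pics/b.png');c=p[170:290,175:380];cv2.imwrite('pics/b3.png',cv2.resize(c,None,fx=3.9,fy=3.9,interpolation=cv2.INTER_CUBIC))
E
```

```text
(no output)
```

View pics/b3.png

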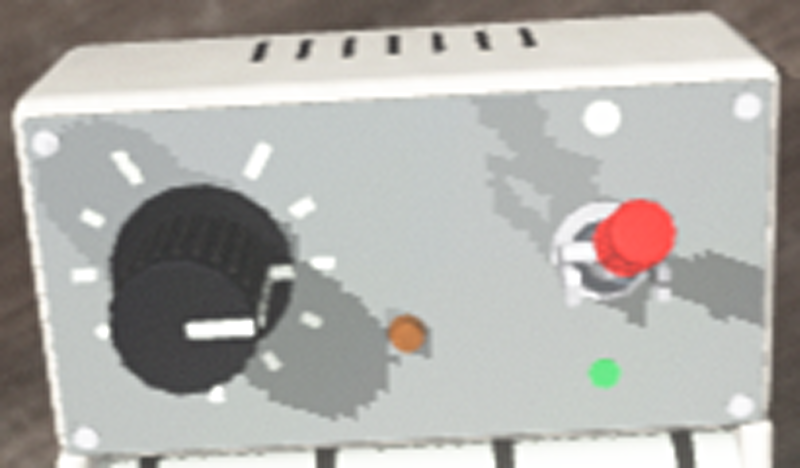

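```bash
python3 - <<'E'
from h import *
import pickle
from scipy.optimize import least_squares
from rig import cams
mw=pickle.load(open('b.pkl','rb'));mt=cams.camera_model('top');ms=cams.camera_model('scene')
W=lambda u,v,z:ray(mw,175+(u+.5)/3.9-.5,170+(v+.5)/3.9-.5,z)
T=lambda u,v,z:ray(mt,205+(u+.5)/5.2-.5,140+(v+.5)/5.2-.5,z)
A=dict(m0=W(258,160,.0755),m5=W(217,393,.0755),m10=W(127,167,.0755),m1=W(302,207,.0755),m2=W(322,262,.0755),m3=W(312,320,.0755),m8=W(83,275,.0755),m9=W(92,217,.0755),green=W(604,373,.0755),white=W(602,118,.0755),dtop=W(184,327,.113),slv=W(640,234,.135),FL=W(778,78,.075),FR=W(15,112,.075))
B=dict(m0=T(458,478,.0755),m5=T(485,310,.0755),m10=T(545,468,.0755),m1=T(428,446,.0755),m2=T(412,407,.0755),m3=T(420,363,.0755),m8=T(576,389,.0755),m9=T(569,430,.0755),green=T(214,333,.0755),white=T(231,517,.0755),dtop=T(493,392,.113),slv=T(215,485,.135))
for k in A: print(k,A[k].round(4),B[k].round(4) if k in B else '')
def res(p,D):
    x,y,a,r1,r2,gx,wx=p;c,s=np.cos(a),np.sin(a);R=np.array([[c,-s],[s,c]]);o=[]
    for i in (0,1,2,3,5,8,9,10):
        th=(5-i)*np.pi/6; r=r1 if i in(0,5,10) else r2
        o+=list(R@np.array([-.045+r*np.cos(th),-.05+r*np.sin(th)])+[x,y]-D[f'm{i}'][:2])
    for n,q in (('green',[gx,.05]),('white',[wx,.05]),('dtop',[-.045,-.05])): o+=list(R@np.array(q)+[x,y]-D[n][:2])
    return o
for D in (A,B):
    r=least_squares(res,[.53,.22,.09,.03,.03,-.01,-.08],args=(D,));p=r.x;print(p.round(4),np.degrees(p[2]),'max',abs(r.fun).max(),np.round(np.array(r.fun[-2:]),4))
    c,s=np.cos(p[2]),np.sin(p[2])
    for l in ([-.045,-.05],[-.045,.05]): print((np.array([[c,-s],[s,c]])@l+p[:2]).round(4))
E
```

```text
m0 [0.4536 0.1922 0.0755] [0.4523 0.1923 0.0755]
m5 [0.5169 0.182  0.0755] [0.5137 0.1816 0.0755]
m10 [0.4565 0.1602 0.0755] [0.4556 0.1606 0.0755]
m1 [0.4653 0.2032 0.0755] [0.464  0.203  0.0755]
m2 [0.4797 0.2084 0.0755] [0.4784 0.2087 0.0755]
m3 [0.4955 0.2062 0.0755] [0.4945 0.2056 0.0755]
m8 [0.4854 0.1485 0.0755] [0.4843 0.1489 0.0755]
m9 [0.4698 0.1512 0.0755] [0.4693 0.1517 0.0755]
green [0.5076 0.2813 0.0755] [0.5065 0.2812 0.0755]
white [0.44   0.2754 0.0755] [0.4388 0.2752 0.0755]
dtop [0.482  0.1793 0.113 ] [0.4803 0.18   0.113 ]
slv [0.4482 0.2756 0.135 ] [0.4477 0.2755 0.135 ]
FL [0.4286 0.3169 0.075 ] 
FR [0.4437 0.1333 0.075 ] 
[ 0.5231  0.2326  0.0915  0.0329  0.0302 -0.0111 -0.0789] 5.243956126252807 max 0.0012196367552022025 [ 0.0009 -0.0005]
[0.4829 0.1787]
[0.4738 0.2783]
[ 0.5217  0.2328  0.0917  0.0321  0.0299 -0.0107 -0.0786] 5.253226486845863 max 0.0011348864908085898 [ 0.0011 -0.0011]
[0.4815 0.1788]
[0.4723 0.2784]
```

```bash
python3 - <<'E'
from rig import arm,state,cams
from h import *
C=np.array([.4823,.1788,.098])
arm.reach(C+[0,0,.07],down(90))
hit=arm.line_to(C+[0,0,.0],down(90),rate=.08,guard=8)
s=state();print(s['t'],hit,s['position'],s['ft_force'].round(2) if hasattr(s['ft_force'],'round') else s['ft_force'])
arm.close(30)
s=state();print(s['t'],s['finger_gap'],s['ft_force'],np.array(s['ee_rot']).round(3).tolist())
q=np.array(s['joint_pos'],float)
for i in range(4):
    q[6]-=30;arm.move_j(q);s=state();print(s['t'],round(s['joint_pos'][6],1),np.round(s['position'],4),np.round(s['ft_force'],1),np.round(s['wrist_torque'],2),s['finger_gap'])
arm.hold(.2)
p,d=cams.get_image('top');cv2.imwrite('pics/c.png',cv2.resize(p[140:255,205:340],None,fx=5.2,fy=5.2,interpolation=cv2.INTER_CUBIC))
arm.ungrasp();s=state();print(s['t'],s['ft_force'])
arm.line_to(C+[0,0,.12],rate=.15)
print(state()['t'])
p,d=cams.get_image('top');cv2.imwrite('pics/c2.png',cv2.resize(p[140:255,205:340],None,fx=5.2,fy=5.2,interpolation=cv2.INTER_CUBIC))
p,d=cams.get_image('wrist');cv2.imwrite('pics/c3.png',p)
E
```

```text
3.475 False [0.48270764 0.1789618  0.09844598] [-0.13 -0.26  0.26]
4.2417 0.0005115707290797782 [ 0.18571346 -0.44303259 -0.20880174] [[-1.0, -0.0, 0.0], [-0.0, 1.0, -0.0], [-0.0, -0.0, -1.0]]
4.8083 41.8 [0.4823 0.1788 0.098 ] [-0.5 -0.   0.3] [ 0.02 -0.01 -0.02] -0.00013353633291872898
5.375 11.8 [0.4823 0.1788 0.098 ] [-0.3 -0.   0.2] [ 0.01 -0.04  0.04] 0.00013028169165959778
5.9417 -18.1 [0.4823 0.1788 0.098 ] [ 0.1  0.6 -0.2] [0.05 0.01 0.03] 9.763941850547385e-05
6.5083 -48.1 [0.4823 0.1788 0.098 ] [0.4 0.1 0. ] [ 0.06 -0.03 -0.02] -0.0003776176696781051
7.5417 [0.13942654 1.05956086 0.70140987]
8.4917
```

```bash
python3 - <<'E'
import cv2,numpy as np
a=cv2.imread('pics/c2.png');b=cv2.imread('pics/c3.png');h=400
cv2.imwrite('pics/c4.png',np.hstack([cv2.resize(a,(400,400)),cv2.resize(b,(400,400*420//560)).__class__(0) if 0 else cv2.copyMakeBorder(cv2.resize(b,(400,300)),0,100,0,0,cv2.BORDER_CONSTANT)]))
E
```

```text
(no output)
```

View pics/c4.png

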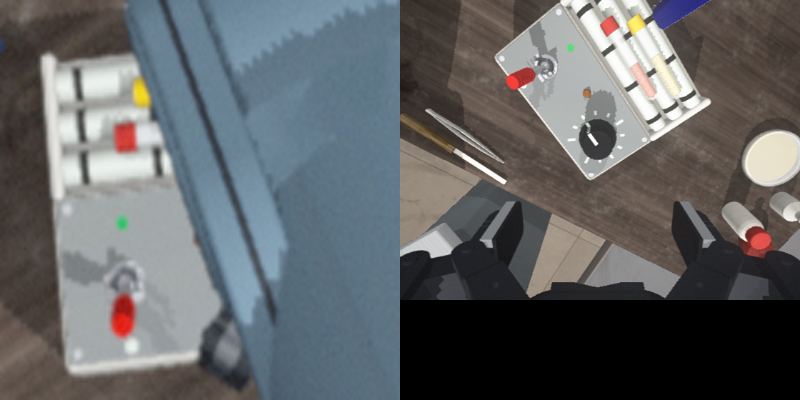

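```bash
python3 - <<'E'
from rig import arm,state,cams
from h import *
s=state();print(s['position'],s['finger_gap'],np.array(s['ee_rot']).round(2).tolist(),np.round(s['joint_pos'],1))
m=cams.camera_model('wrist');p,d=cams.get_image('wrist')
R=np.array(s['ee_rot']);t=np.array(s['position'])
print('cam',(R.T@(-m['R'].T@m['t']-t)).round(3), 'axis',(R.T@m['R'][2]).round(3))
print('dial top proj',proj(m,[.4823,.1788,.113]),'TCP',proj(m,t),'tips',[proj(m,t+R@np.array([0,y,.0])) for y in(-.043,.043)])
cv2.imwrite('pics/d.png',cv2.resize(p[:,:],(800,600)))
mt=cams.camera_model('top');print('tcp in top when at dial',proj(mt,[.4823,.1788,.098]))
E
```

```text
[0.48158804 0.17849322 0.21695176] 0.08517505220869799 [[0.5, 0.87, -0.0], [0.87, -0.5, -0.0], [-0.0, -0.0, -1.0]] [-35.9  17.1  12.8 108.7  -4.5  54.8 -51. ]
cam [ 0.077  0.    -0.165] axis [-0.305  0.001  0.952]
dial top proj [276.14854182 203.74512603] TCP [275.25711716 262.26072026] tips [array([189.2341272 , 262.35450399]), array([361.24286076, 262.16697714])]
tcp in top when at dial [299.85108675 214.60461538]
```

View pics/d.png

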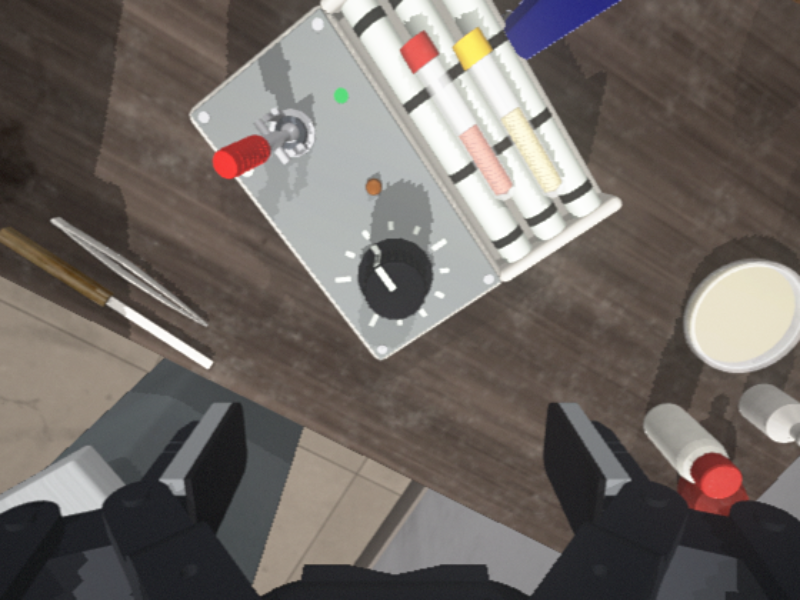

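View pics/c.png

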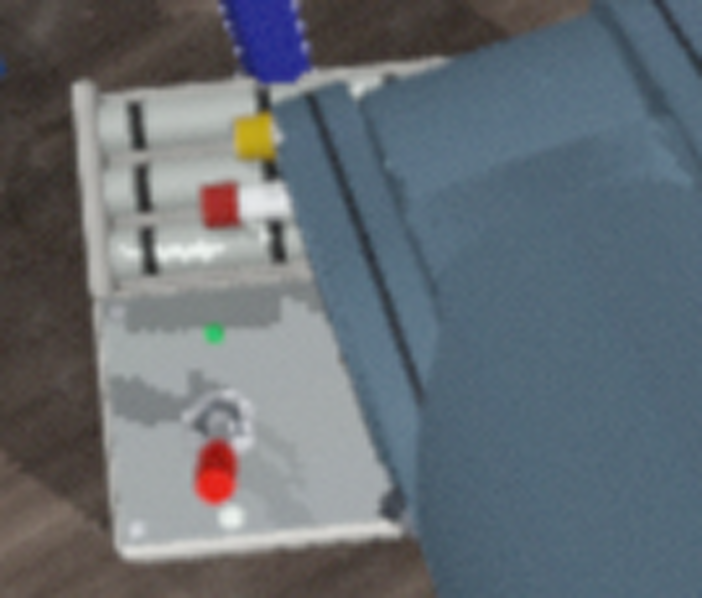

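```bash
python3 - <<'E'
from rig import arm,state,cams
from h import *
s=state();m=cams.camera_model('wrist');p,d=cams.get_image('wrist')
R=np.array(s['ee_rot']);t=np.array(s['position'])
f=K(m)
v,u=np.mgrid[0:420,0:560];ok=(d>0)&(d<.27)
c=np.stack([(u-m['cx'])/f*d,(v-m['cy'])/f*d,d],-1)[ok]
w=(c-m['t'])@m['R'];tl=(w-t)@R
uu,vv=u[ok],v[ok]
for a in np.arange(-.1,.05,.01):
    q=tl[(tl[:,2]>a)&(tl[:,2]<=a+.01)]
    if len(q): print(round(a,2),len(q),q.min(0).round(3),q.max(0).round(3))
i=tl[:,2].argsort()[-8:];print(tl[i].round(4),uu[i],vv[i])
# dial height
c=proj(m,[.4823,.1788,.113]).round().astype(int);z=d[c[1],c[0]];print('dial top',pt(m,c[0],c[1],z))
c=proj(m,[.4823,.2288,.075]).round().astype(int);z=d[c[1],c[0]];print('panel',pt(m,c[0],c[1],z))
E
```

```text
-0.1 8291 [-0.003 -0.069 -0.1  ] [ 0.018  0.072 -0.09 ]
-0.09 9505 [-0.007 -0.074 -0.09 ] [ 0.014  0.075 -0.08 ]
-0.08 2133 [-0.002 -0.069 -0.08 ] [ 0.014  0.067 -0.07 ]
-0.07 2363 [-0.012 -0.056 -0.07 ] [ 0.012  0.057 -0.06 ]
-0.06 2115 [-0.013 -0.056 -0.06 ] [ 0.011  0.057 -0.05 ]
-0.05 1612 [-0.012 -0.056 -0.05 ] [ 0.011  0.057 -0.04 ]
-0.04 341 [-0.012 -0.049 -0.04 ] [ 0.01   0.05  -0.034]
0.03 13 [0.124 0.075 0.038] [0.125 0.079 0.04 ]
0.04 78 [0.124 0.072 0.04 ] [0.127 0.079 0.05 ]
0.05 140 [0.124 0.067 0.05 ] [0.129 0.079 0.06 ]
[[0.1326 0.0626 0.136 ]
 [0.134  0.0617 0.1361]
 [0.1369 0.0618 0.1375]
 [0.1449 0.0665 0.1377]
 [0.1384 0.0626 0.138 ]
 [0.143  0.0653 0.138 ]
 [0.1463 0.0673 0.1381]
 [0.1479 0.0682 0.1393]] [359 358 358 365 359 363 366 367] [22 20 16  4 14  7  2  0]
dial top [0.48233345 0.17892263 0.11393748]
panel [0.48207995 0.22858579 0.07555577]
```

The fingers shut on nothing. The wrist depth shows the open tips 34 mm behind the reported TCP, where about 0 was expected. I'll measure them shut as well.

```bash
cat >> h.py <<'E'
def tips(s,m,d,zmax=.27):
    R=np.array(s['ee_rot']);t=np.array(s['position']);f=K(m)
    v,u=np.mgrid[0:420,0:560];ok=(d>0)&(d<zmax)
    c=np.stack([(u-m['cx'])/f*d,(v-m['cy'])/f*d,d],-1)[ok]
    tl=((c-m['t'])@m['R']-t)@R
    return tl[(abs(tl[:,0])<.03)&(abs(tl[:,1])<.07)&(tl[:,2]<.04)]
E
python3 - <<'E'
from rig import arm,state,cams
from h import *
arm.close(20)
s=state();m=cams.camera_model('wrist');p,d=cams.get_image('wrist');cv2.imwrite('pics/e.png',p)
print(s['t'],s['finger_gap'],s['position'])
q=tips(s,m,d);z=q[:,2];print(z.max(),np.sort(z)[-30::6])
for a in np.arange(-.07,.03,.01):
    k=q[(z>a)&(z<=a+.01)]
    if len(k): print(round(a,2),len(k),k.min(0).round(3),k.max(0).round(3))
E
```

```text
9.4583 -0.00019436404099551545 [0.48230527 0.17881375 0.21802983]
-0.0253572794300318 [-0.0270562  -0.02694645 -0.02679864 -0.02649866 -0.02625461]
-0.07 2139 [-0.013 -0.031 -0.07 ] [ 0.014  0.032 -0.06 ]
-0.06 1228 [-0.012 -0.013 -0.06 ] [ 0.011  0.014 -0.05 ]
-0.05 941 [ 0.005 -0.013 -0.05 ] [ 0.011  0.014 -0.04 ]
-0.04 779 [ 0.005 -0.013 -0.04 ] [ 0.011  0.014 -0.03 ]
-0.03 161 [ 0.006 -0.011 -0.03 ] [ 0.011  0.012 -0.025]
```

View pics/e.png

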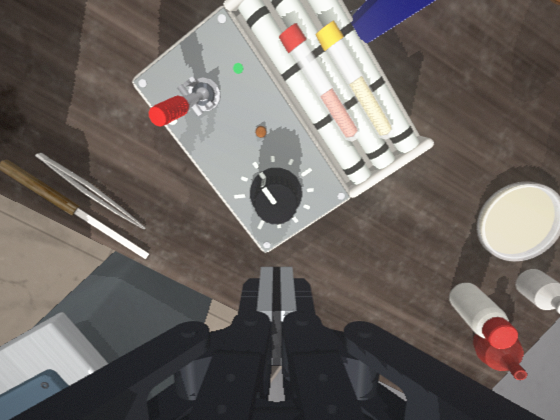

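```bash
python3 - <<'E'
from rig import arm,state,cams
from h import *
s=state();m=cams.camera_model('wrist');R=np.array(s['ee_rot']);t=np.array(s['position'])
for z in (.014,-.0255): print(z,proj(m,t+R@np.array([.011,0,z])))
arm.line_to([.462,.226,.12],down(-30),rate=.2)
h=arm.line_to([.462,.226,.06],rate=.05,guard=3)
if not h: h=arm.line_to([.462,.226,.025],rate=.02,guard=3)
s=state();print(s['t'],h,s['position'],s['ft_force'])
arm.line_to([.462,.226,.16],rate=.2)
E
```

```text
0.014 [275.16981922 231.85642203]
-0.0255 [275.05036106 264.31900001]
12.225 True [0.46204834 0.22603045 0.05320891] [-0.92769668 -0.55699593  6.28445215]
```

```bash
cat >> h.py <<'E'
OFF=.037
def rep(p,R): # reported TCP for wanted true TCP p
    return np.asarray(p)+OFF*np.asarray(R)[:,2]
E
python3 - <<'E'
from rig import arm,state,cams
from h import *
C=np.array([.4823,.1788,.098]);R=down(90)
arm.ungrasp()
arm.reach(rep(C+[0,0,.07],R),R)
hit=arm.line_to(rep(C,R),R,rate=.1,guard=6)
s=state();print(s['t'],hit,s['position'],np.round(s['ft_force'],2))
if not hit:
    arm.close(30)
    s=state();print(s['t'],s['finger_gap'],np.round(s['ft_force'],2))
    p,d=cams.get_image('wrist');cv2.imwrite('pics/f.png',p)
E
```

```text
16.2583 False [0.48274056 0.17904721 0.06143341] [-0.38 -0.46  0.  ]
16.7833 0.03345291411456761 [-1.39  2.29  5.8 ]
```

View pics/f.png

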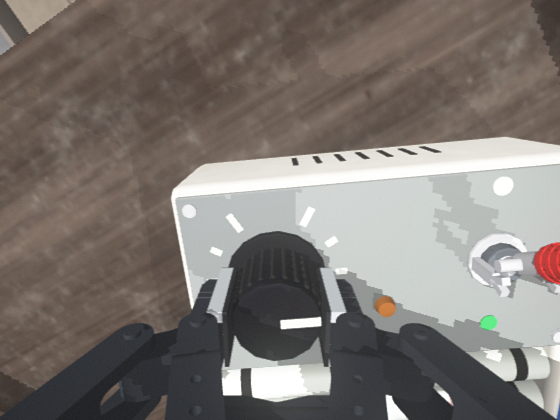

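The knob is gripped: the gap is 33.5 mm and the pads sit on either side of it. I'll turn it now.

```bash
python3 - <<'E'
from rig import arm,state,cams
from h import *
s=state();q=np.array(s['joint_pos'],float)
for i in range(4):
    q[6]-=30;arm.move_j(q);s=state();print(s['t'],round(s['joint_pos'][6],1),np.round(s['ft_force'],1),np.round(s['wrist_torque'],2),round(s['finger_gap'],4))
p,d=cams.get_image('wrist');cv2.imwrite('pics/g.png',p)
E
```

```text
17.4 25.0 [-1.6  0.4  1.9] [-0.04  0.22 -0.06] 0.0329
17.9667 -5.0 [-0.9 -0.   4.1] [-0.1   0.43 -0.02] 0.0331
18.5333 -34.9 [-2.6  0.2  4.4] [-0.15  0.59 -0.02] 0.033
19.1 -65.0 [-3.1 -0.8  4.8] [-0.16  0.67  0.02] 0.0333
```

View pics/g.png

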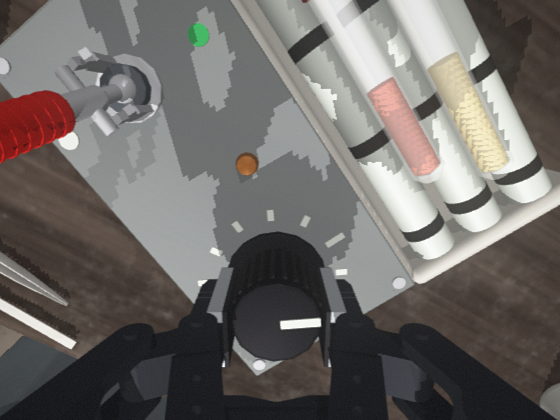

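```bash
python3 - <<'E'
from rig import arm,state,cams
from h import *
arm.ungrasp();s=state();print(s['t'],np.round(s['ft_force'],1))
R=np.array(s['ee_rot'])
arm.line_to(rep([.4823,.1788,.22],R),rate=.2)
m=cams.camera_model('wrist');p,d=cams.get_image('wrist');s=state();print(s['t'],np.round(s['joint_pos'],1))
c=proj(m,[.4823,.1788,.1]).astype(int);print(c,proj(m,[.4823,.1788,.113]),proj(m,[.5,.1804,.113]))
cv2.imwrite('pics/h.png',cv2.resize(p[max(0,c[1]-80):c[1]+80,max(0,c[0]-150):c[0]+100],None,fx=3,fy=3,interpolation=cv2.INTER_CUBIC))
P=np.array([.473,.2784,.081]);X=np.array([np.cos(YAW),np.sin(YAW),0]);Zu=np.array([0,0,1])
for a,b,r in [(-.45,-.45,.12),(-.45,-.45,.044),(-.45,-.45,.053),(-.45,-.35,.12),(-.45,-.35,.044),(-.45,-.2,.044),(.45,0,.053),(.55,.1,.12)]:
  p=P+r*(np.sin(a)*X+np.cos(a)*Zu);
  R=tilt(b);q=arm.ik(rep(p,R),R);print(a,b,r,None if q is None else np.round(q,1))
E
```

```text
19.7083 [-0.2  0.5 -0.4]
20.5167 [-12.9  20.4 -15.2 109.5   6.7  51.1 -61.4]
[275 212] [275.98936436 218.07627538] [297.57477807 203.61952894]
-0.45 -0.45 0.12 [-23.5  16.  -29.2 128.9  57.9  30.8  -4.7]
-0.45 -0.45 0.044 [-29.2  25.7 -20.  128.   75.8  25.8 -20.3]
-0.45 -0.45 0.053 [-28.5  24.6 -21.2 128.2  73.7  26.4 -18.4]
-0.45 -0.35 0.12 [-17.2  17.5 -33.5 125.1  45.6  33.2   9.7]
-0.45 -0.35 0.044 [-22.1  26.8 -25.7 124.1  59.7  27.6  -1.7]
-0.45 -0.2 0.044 [-13.1  29.9 -33.4 118.   43.1  34.3  17.9]
0.45 0 0.053 [ -5.5  37.7 -38.9 103.8  30.4  49.4  36.3]
0.55 0.1 0.12 [ -3.6  39.7 -40.7  91.7  24.2  63.5  44.7]
```

View pics/h.png

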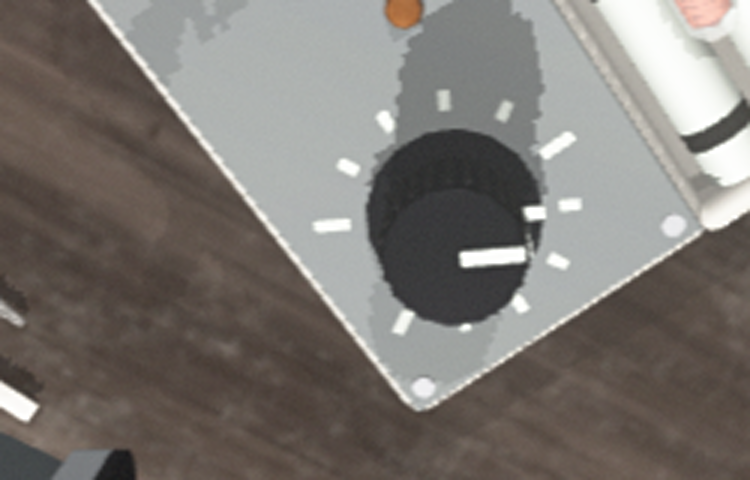

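The pointer sits on the short mark just past the long middle mark, so the dial is on step 6. Next is the toggle.

```bash
cat >> h.py <<'E'
YAW=np.radians(5.25)
PV=np.array([.473,.2784,.081]);XM=np.array([np.cos(YAW),np.sin(YAW),0]);ZU=np.array([0,0,1.])
axd=lambda a:np.sin(a)*XM+np.cos(a)*ZU
def tog(r,a,b):
    R=tilt(b);return rep(PV+r*axd(a)-.005*axd(b),R),R
E
python3 - <<'E'
from rig import arm,state,cams
from h import *
arm.move_j([-50.8,19.4,9.1,123.2,17.6,24.8,37.5])
s=state();print(s['t'],s['position'])
b=-.38
try:
    arm.line_to(*tog(.095,-.45,b),rate=.1)
except arm.IKError as e:
    print('ik',e); b=-.3;arm.line_to(*tog(.095,-.45,b),rate=.1)
s=state();print(b,s['t'],s['position'],np.round(s['joint_pos'],1),np.round(s['ft_force'],1))
m=cams.camera_model('wrist');p,d=cams.get_image('wrist');cv2.imwrite('pics/i.png',p)
print('sleeve tip proj',proj(m,PV+.06*axd(-.45)),'pivot',proj(m,PV),'r49',proj(m,PV+.049*axd(-.45)))
for a,bb,r in [(-.45,b,.05),(-.45,b,.058),(0,-.2,.058),(.45,0,.058),(.45,0,.05),(.45,0.05,.05)]:
    q=arm.ik(*tog(r,a,bb));print(None if q is None else np.round(q,1))
p,d=cams.get_image('scene');cv2.imwrite('pics/i2.png',p)
E
```

```text
22.0417 [0.45834821 0.27834929 0.13103778]
-0.38 22.3917 [0.44710797 0.27609761 0.12749487] [-60.6  18.6  16.8 128.3  27.1  19.   25.3] [-0.4  1.   0.6]
sleeve tip proj [277.63601693 274.49570768] pivot [277.4424043  237.80342153] r49 [277.59140786 266.04166871]
[-59.3  25.2  17.8 127.4  28.2  12.8  24.4]
[-59.5  24.   17.6 127.6  28.   13.9  24.5]
[-40.9  25.8   2.5 116.9  11.1  28.1  47.2]
[-30.2  32.1  -4.9 105.    3.8  43.   58.1]
[-30.6  32.5  -4.6 105.7   3.7  42.   58. ]
[-29.   33.7  -5.8 103.5   2.6  45.5  59.5]
```

View pics/i.png

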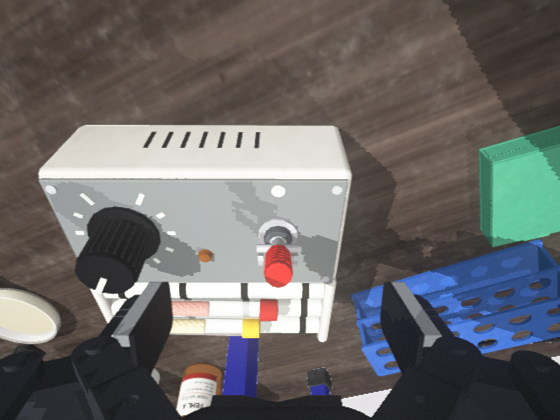

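View pics/i2.png

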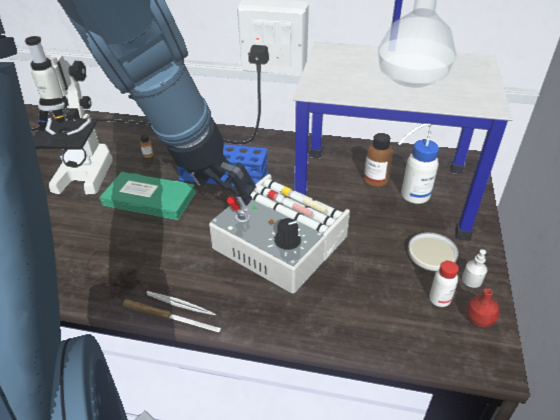

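```bash
python3 - <<'E'
from rig import arm,state,cams
from h import *
b=-.38
hit=arm.line_to(*tog(.050,-.45,b),rate=.08,guard=5)
s=state();print(hit,s['t'],s['position'],tog(.05,-.45,b)[0],np.round(s['ft_force'],1))
if not hit:
    arm.close(50);s=state();print(s['t'],s['finger_gap'],np.round(s['ft_force'],1))
    p,d=cams.get_image('wrist');cv2.imwrite('pics/j.png',p)
E
```

```text
False 23.2083 [0.46699106 0.27777823 0.08710902] [0.46685626 0.27783547 0.08701844] [ 0.1 -0.3  0. ]
23.8667 0.012188629531497838 [-3.9  0.8  5. ]
```

View pics/j.png

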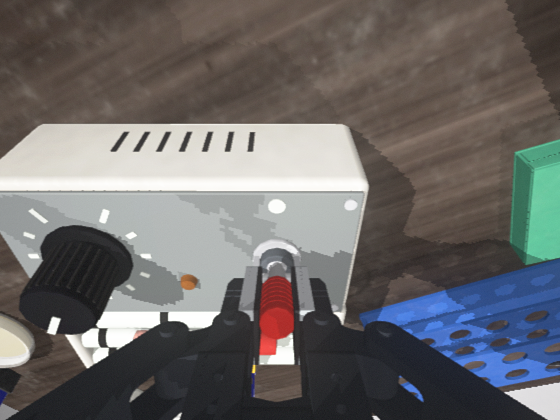

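```bash
python3 - <<'E'
from rig import arm,state,cams
from h import *
b=-.38
f0=np.array(state()['ft_force'])
for r in (.054,.058):
    arm.line_to(*tog(r,-.45,b),rate=.03);arm.hold(.15)
    s=state();f=np.array(s['ft_force']);print(r,s['t'],np.round(f,1),'axial',(f-f0)@axd(-.45),'lat',(f-f0)@np.cross(axd(-.45),[-np.sin(YAW),np.cos(YAW),0]),s['finger_gap'],(np.array(s['position'])-tog(r,-.45,b)[0]).round(4))
p,d=cams.get_image('wrist');cv2.imwrite('pics/k.png',p)
E
```

```text
0.054 24.35 [ 1.8  4.4 -4.2] axial -11.307965877849742 lat -0.8461520008704203 0.012641350515487848 [0.0001 0.0007 0.    ]
0.058 24.7833 [ 1.2  4.9 -6. ] axial -12.707014325693729 lat 0.3968839908929558 0.01243456631423428 [ 0.0001  0.0007 -0.    ]
```

View pics/k.png

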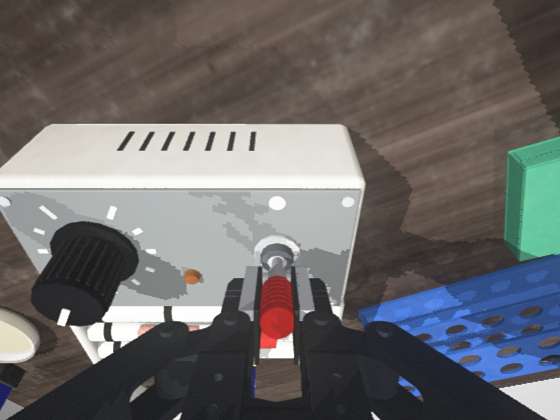

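```bash
python3 - <<'E'
from rig import arm,state,cams
from h import *
A=[-.35,-.25,-.12,.02,.16,.30,.40,.455];
for a in A:
    b=-.38+.40*(a+.45)/.9
    h=arm.line_to(*tog(.0582,a,b),rate=.04,guard=15)
    s=state();f=np.array(s['ft_force']);lat=f@np.cross([-np.sin(YAW),np.cos(YAW),0],axd(a))
    print(a,round(b,2),h,round(s['t'],2),np.round(f,1),'axial',round(f@axd(a),1),'lat',round(lat,1),round(s['finger_gap'],4))
    if h or abs(lat)>12: print('stop');break
p,d=cams.get_image('wrist');cv2.imwrite('pics/l.png',p)
p,d=cams.get_image('scene');cv2.imwrite('pics/l2.png',cv2.resize(p[130:310,150:390],None,fx=3.2,fy=3.2,interpolation=cv2.INTER_CUBIC))
E
```

```text
-0.35 -0.34 False 25.12 [ 0.5  6.6 -5.9] axial -5.9 lat -1.0 0.0124
-0.25 -0.29 False 25.38 [ 0.8  5.6 -5.5] axial -5.7 lat -0.1 0.0125
-0.12 -0.23 False 25.65 [-0.3  5.2 -6. ] axial -6.0 lat -0.5 0.0123
0.02 -0.17 False 25.94 [-2.2  5.9 -5.4] axial -5.5 lat -1.5 0.0123
0.16 -0.11 False 26.23 [-4.9  5.5 -4.3] axial -4.9 lat -3.7 0.0125
0.3 -0.05 False 26.52 [-3.6  5.3 -3.8] axial -4.6 lat -1.9 0.0122
0.4 -0.0 False 26.77 [-3.5  4.4 -2.1] axial -3.1 lat -2.0 0.0124
0.455 0.02 False 27.02 [-6.7  4.5 -1.1] axial -3.7 lat -5.1 0.0125
```

View pics/l.png

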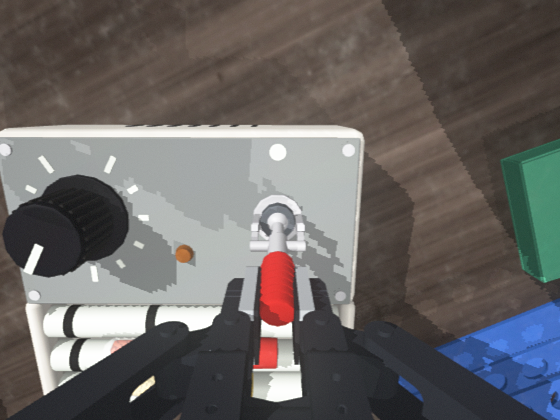

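View pics/l2.png

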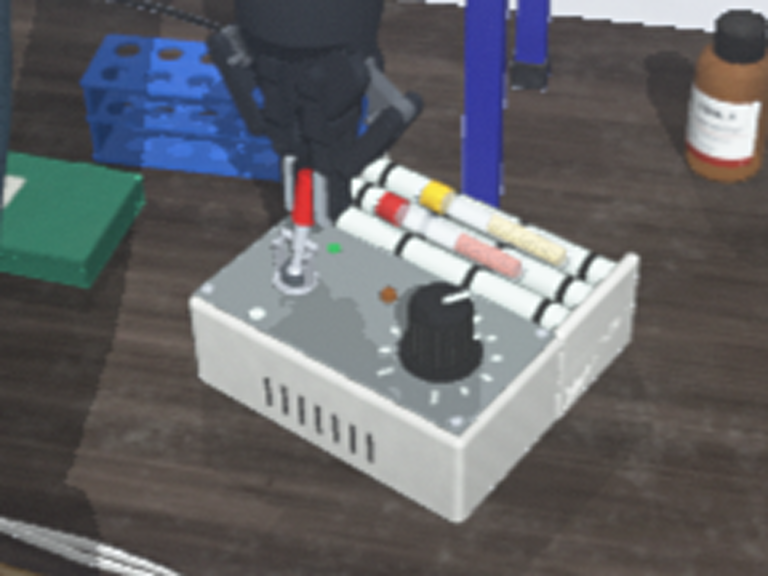

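```bash
python3 - <<'E'
from rig import arm,state,cams
from h import *
for r in (.055,.052):
    h=arm.line_to(*tog(r,.455,.02),rate=.03,guard=8);s=state();f=np.array(s['ft_force']);print(r,h,s['t'],np.round(f,1),'axial',f@axd(.45))
    if h: break
arm.ungrasp();s=state();print(s['t'],np.round(s['ft_force'],1))
R=np.array(s['ee_rot'])
arm.line_to(np.array(s['position'])-.05*R[:,2],rate=.12)
p0=np.array(state()['position'])
arm.line_to(p0+[-.06,0,.06],rate=.15)
m=cams.camera_model('wrist');s=state();p,d=cams.get_image('wrist');cv2.imwrite('pics/m.png',p);print(s['t'],np.round(s['ft_force'],1))
for r in (.060,.068): print('top end proj',r,proj(m,PV+r*axd(.45)))
p,d=cams.get_image('scene');ms=cams.camera_model('scene')
cv2.imwrite('pics/m2.png',cv2.resize(p[130:310,150:390],None,fx=3.2,fy=3.2,interpolation=cv2.INTER_CUBIC))
for r in (.030,.038,.060,.068): print(r,(proj(ms,PV+r*axd(.45))-[150,130])*3.2)
E
```

```text
0.055 False 27.3833 [-5.   5.2 -0.7] axial -2.604796964053381
0.052 False 27.6333 [-2.6  4.1  6.8] axial 5.191811136624102
28.3333 [-0.5  0.3 -0.4]
29.6167 [ 0.1 -0.6 -1.1]
top end proj 0.06 [270.69175499 310.34554018]
top end proj 0.068 [270.54623353 320.36920114]
0.03 [308.09073958 222.08185105]
0.038 [311.42155838 208.79860434]
0.06 [320.68523586 171.85522178]
0.068 [324.0921818  158.26838138]
```

View pics/m.png

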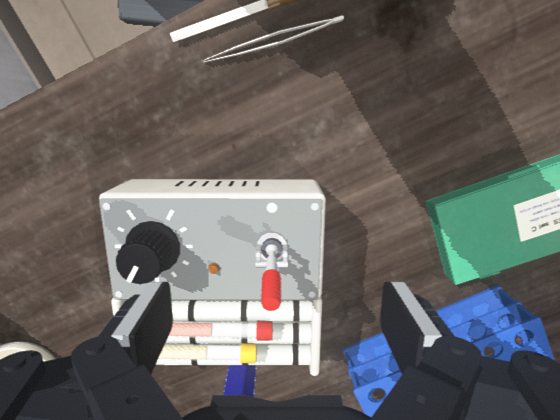

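View pics/m2.png

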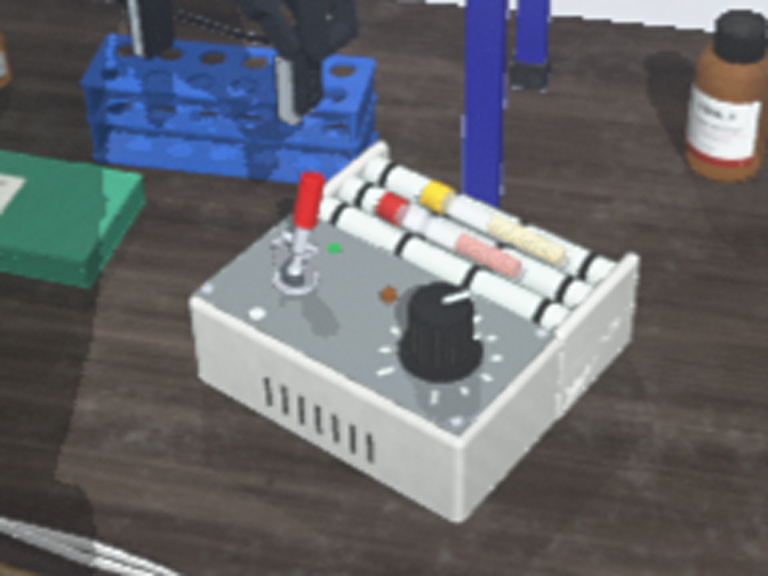

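```bash
python3 - <<'E'
from rig import arm,state,cams
from h import *
P,_=cams.get_image('wrist');m=cams.camera_model('wrist');ms=cams.camera_model('scene');S,_=cams.get_image('scene')
a=cv2.resize(P[220:320,225:315],None,fx=4.4,fy=4.4,interpolation=cv2.INTER_CUBIC)
b=cv2.resize(S[175:230,225:265],None,fx=8,fy=8,interpolation=cv2.INTER_CUBIC)
cv2.imwrite('pics/n.png',np.hstack([a,b]) if a.shape[0]==b.shape[0] else a);print(a.shape,b.shape)
for an in (.25,.35,.45):
  for r in (.030,.060,.067): print(an,r,'W',((proj(m,PV+r*axd(an))-[225,220])*4.4).round(),'S',((proj(ms,PV+r*axd(an))-[225,175])*8+[396,0]).round())
E
```

```text
(440, 396, 3) (440, 320, 3)
0.25 0.03 W [204. 226.] S [550. 201.]
0.25 0.06 W [201. 349.] S [564.  81.]
0.25 0.067 W [201. 382.] S [568.  52.]
0.35 0.03 W [204. 239.] S [558. 198.]
0.35 0.06 W [202. 376.] S [581.  74.]
0.35 0.067 W [201. 412.] S [587.  45.]
0.45 0.03 W [204. 250.] S [566. 195.]
0.45 0.06 W [202. 399.] S [598.  70.]
0.45 0.067 W [201. 438.] S [605.  40.]
```

View pics/n.png

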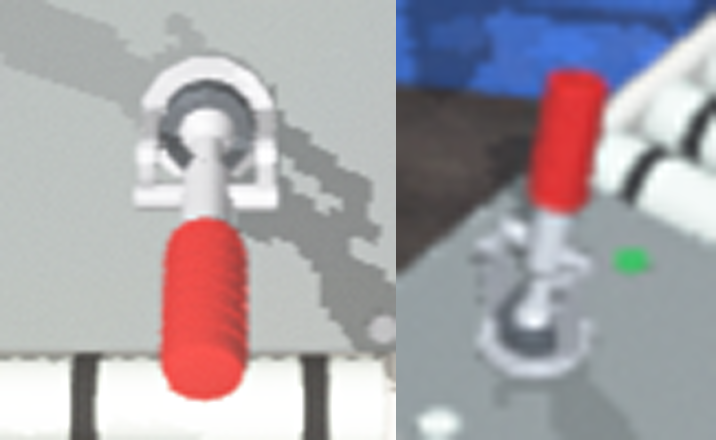

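The sleeve is seated, but the lean measures about 0.34 to 0.35 rad, so bat is about 0.8, near the inner end of its locked play. I'll nudge it gently, with a force guard, towards its end stop for margin.

```bash
python3 - <<'E'
from rig import arm,state,cams
from h import *
arm.close(20);R=tilt(0)
def at(x,tipz): return PV*[1,1,0]+x*XM+[0,0,tipz-.0225]
arm.line_to(at(-.045,.19),R,rate=.15)
arm.line_to(at(-.045,.117),R,rate=.15)
arm.hold(.1)
h=arm.line_to(at(.004,.117),R,rate=.03,guard=4)
s=state();f=s['ft_force'];x=(np.array(s['position'])-PV)@XM;print(h,s['t'],np.round(f,1),'x off',x)
arm.line_to(at(-.04,.117),R,rate=.12)
arm.line_to(at(-.06,.2),R,rate=.2)
s=state();print(s['t'],np.round(s['ft_force'],1))
ms=cams.camera_model('scene');m=cams.camera_model('wrist');P,_=cams.get_image('wrist');S,_=cams.get_image('scene')
a=cv2.resize(P[205:315,225:315],None,fx=4,fy=4,interpolation=cv2.INTER_CUBIC)
b=cv2.resize(S[175:230,225:265],None,fx=8,fy=8,interpolation=cv2.INTER_CUBIC)
cv2.imwrite('pics/o.png',np.hstack([a,b]));cv2.imwrite('pics/o2.png',S)
for an in (.25,.35,.45):
  for r in (.060,): print(an,r,'W',((proj(m,PV+r*axd(an))-[225,205])*4).round(),'S',((proj(ms,PV+r*axd(an))-[225,175])*8+[360,0]).round())
E
```

```text
True 33.1083 [-1.6  1.2  2.4] x off 0.00040922362664660403
34.1667 [ 0.2 -0.2 -0.4]
0.25 0.06 W [212. 544.] S [528.  81.]
0.35 0.06 W [212. 567.] S [545.  74.]
0.45 0.06 W [212. 585.] S [562.  70.]
```

View pics/o.png

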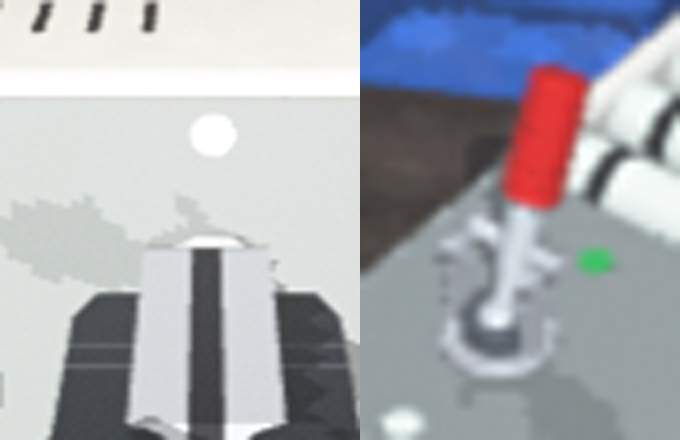

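View pics/o2.png

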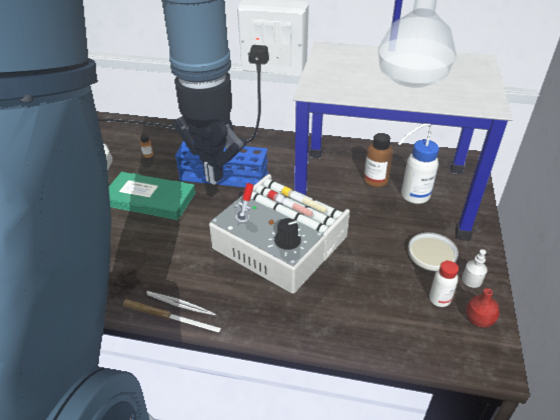

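```bash
python3 - <<'E'
from rig import state,job
print(state()['ft_force']);print(job.sign_off())
E
```

```text
[ 0.020985   -0.86247041 -0.2149216 ]
the job is handed in; nothing more can be done
None
```

The mixer is set to step 6 and the toggle is over on the green side and locked. I handed the job in about 34 s into the 58 s limit; sign-off gave no verdict.

- **Dial:** I turned it four clicks clockwise, from step 2 to step 6, and let go. The pictures show the pointer on the short mark just past the long middle mark.
- **Toggle:** I pulled the sleeve out about 8 mm; the spring force of about 6 N matched that travel. I then swung it over and lowered it until it seated. At first it rested near 0.8 rad, close to the inner end of its locked play. A light push, stopped at a 4 N force change, moved it on towards its end stop. The last picture shows a lean of about 0.43 rad (bat about 0.88) with the sleeve seated.
- **Tubes:** In the last picture both still lie on the rollers where they were. I judged this by eye and did not measure it.
- **Clearance:** The arm is clear of everything, with under 1 N on the wrist at hand-in.

**What disagreed:** The real fingertips sit about 37 mm farther back along the tool than the stated TCP geometry. My first try at the dial therefore closed above the knob and did not move it. Wrist depth pointed to the offset, and a light touch on the panel (about 6 N) confirmed it. I corrected for it in everything after that.

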